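# Undo the swing bolt of the glue press

### The job

Undo the swing bolt of the small glue press: loosen its wing nut (counter-clockwise seen from above) until the collar under it stands clear of the raised lips of the slotted lug, only then swing the bolt out of the slot, away from the press bar, and leave it hanging all the way down. The nut is captive and stays on the bolt. Leave the tin and the wax block where they are.

Things in the scene. Friction and masses are not known exactly. Their poses are not given: they have to be found in the camera images.
- press: Small glue press fixed on the table: grey base plate 140 x 76 x 20 mm, over it a dark steel bar 26 mm wide, top 82 mm above the table, pressing a leather fob; press and bar cannot move. Origin: on the table, straight under the upright bolt. +x: from the bolt along the bar to two rear cheeks 136 mm away (highest fixed part, 88 mm); z up. The bolt swings out towards -x, away from the bar.
- lug (a point): Slotted lug, the bar's end at the bolt; the point is on its top, 82 mm above the table, on the upright bolt's axis; axes as the press. 34 mm wide, with a 10 mm slot open to -x in which the bolt stands. Two lips on its outer edge (11.5 to 14.5 mm towards -x, each side of the slot) rise 3.5 mm above the top and hold in the nut's collar.
- wing_nut (a joint): Turn of the steel wing nut, rad: 0 tight, grows counter-clockwise seen from above (loosening), stopped at 3.8; starts at 0 to 0.5. Coarse thread: nut and collar rise 2.5 mm per rad along the bolt. The collar under it (22 mm across, 4 mm thick) clears the lips on the way out from about 2.2 rad; 2.5 to 3.2 leaves room. Stays where left; turning takes about 0.12 N m.
- nut_grip (a point): Middle of the wing nut's two wings, on the bolt's axis; 110 mm above the table when tight and upright. Turns and rises with the nut: x along the wings' span, y across their thickness, z along the bolt. Wings 10 mm thick, 48 mm over all, from 20 mm below this point to 8 mm above; the bolt's end stands between them, below their tops. When tight, lug top 28 mm and lips 24.5 mm below it.
- swing_bolt (a joint): Swing of the bolt, rad: 0 upright in the slot, grows as it swings out towards the press's -x, stopped at 1.35 (nearly level, its lowest). With the nut tight the lips block it below 0.1; a shove of over 25 N can force it past them, which spoils the job. Its pin is slightly stiff: leaning less than about 0.15 it stays; beyond 0.25 it drops slowly by its own weight to the stop.
- bolt_hinge (a point): Axis of the bolt's pin at its lower end, 30 mm above the table, between two ears at the front of the base; the pin lies along the press's y. The bolt is 8 mm thick; its end is 78 mm from this point.
- rivet_tin: Bystander: round green tin 70 mm across, 31 mm high; origin under its centre.
- wax_block: Bystander: yellow wax block 33 x 51 x 23 mm; origin under its centre.

How it is judged (in metres and radians):
On the way:
1. the wing nut is loosened while the bolt still stands in the slot (value of joint wing_nut above 1.8 rad and value of joint swing_bolt below 0.2 rad), for 0.1 s.
At the end, for the whole second after the job is handed in: The bolt hangs swung out at rest (more than 1.15 of 1.35 rad) and the wing nut is still loosened (more than 1.8 rad) (value of joint swing_bolt above 1.15 rad and value of joint wing_nut above 1.8 rad and velocity of joint swing_bolt between -0.1 and 0.1 rad/s); the robot touches nothing.
It fails at once if a bystander (tin, wax block) is moved by more than 30 mm (distance of any of rivet_tin, wax_block from where it was at the start of the episode above 0.03 m).
It also fails if it takes over 64 s, if anything falls off the work surface, if the arm or the gripper's body presses on something with over 40 N, if the wrist force passes 120 N, or if a joint passes its speed limit or range.

### The arm

A 7-joint arm with a two-finger parallel gripper is mounted at the origin on a cart in front of the work surface, level with it; the furniture and walls round the work are solid. World frame = base frame: x ahead of the robot, y to its left, z up, the work surface at z = 0. Lengths are in mm, angles in rad, forces in N, time in s.
With the tool pointing down it reaches from about 425 to 950 mm from the base axis. Payload 4.7 kg.
Tool frame: the origin (TCP) lies midway between the tips of the shut fingers; the grasp point (between the pads) lies 19 mm behind it; y points along the fingers, x is the direction in which the jaws open and shut, and the axes are right-handed (so a half turn about y gives the same grasp; the last joint's range is limited). The gripper opens to 87 mm and grips with 3 to 60 N. Pads are 19 mm wide; open, the fingers measure 117 mm over their backs; the gripper's body (75 mm by 190 mm) begins 51 mm behind the grasp point.
Start: joints at [1.24, 0.469, -0.049, 1.532, 0.024, 1.141, -0.082], TCP at [200.684, -644.496, 222.573] pointing down, gripper open.
Joint ranges: [-2.59, 2.59], [-0.33, 1.99], [-1.39, 1.29], [0.1, 2.45], [-1.04, 4.18], [0.21, 1.99], [-2.66, 2.66]. Speed limits (rad/s): [2.57, 2.57, 3.14, 3.14, 3.14, 3.14, 3.14].

### API

Orientations are given as [roll, pitch, yaw] about the fixed x, y, z axes, in that order (R = Rz(yaw) Ry(pitch) Rx(roll)).
In Python, from plant import robot gives the robot as it stands.
- The arm moves only by the shell command python3 -m crank 'ROWS'. ROWS is JSON, a list of rows, each a list of 7 numbers: the turn, a rotation vector about the world's x, y, z in rad, then the shift along the world's x, y, z in cm, then the finger opening in cm, from 0 to 8.7. A call has 1 to 5 rows; each row shifts and turns the commanded pose from where the row before left it; what a row does not reach is not made up. A row lasts 1/8 s, in which the tool goes at most 62.5 mm and 10.7 degrees, less where a joint would pass 70% of its speed; a pose out of reach is approached as far as the arm can. A call is refused whole if a number of a shift passes 6.25 or a number of a turn 0.188, either way. A call with a gripper value outside its range is refused whole. The fingers move at their own pace and stop on an object; the grip force is fixed at half the most. Time passes only in rows, so rows that do not move let the fingers close. It gives the time, the measured TCP pose, the force and the opening at its end, in the units of the state.
- robot.sense(): the state, without advancing time (a new reading comes with each control period).
- robot.get_image(name): name is "scene" or "top" or "wrist"; returns a dict with "image" (400x640x3 uint8, red, green, blue), "intrinsics" (3x3 intrinsics, pixels), "eye" and "orientation" of the camera in the world; the wrist camera has in their place "hand_eye" (4x4, takes a point from camera to tool coordinates, whose origin is the TCP and whose axes are the tool frame's). Camera axes: x right, y up, looking along -z (the intrinsics and any distortion apply to the point x, -y, -z); pixel columns grow to the right and rows downward; lengths in mm; the calibration is good to about 2 mm. A picture is of the moment at which its call begins: read the wrist's pose just before it. There is no depth.
- robot.close_job(): hands the job in, once; it reports no verdict.
Trained networks look in the newest picture that a camera, given by its name, has taken for a name from the list of things; names that differ only in an ending like _2 or _b are one class to them, and where a whole thing is asked for, a point or a joint stands for the part that bears it (a point fixed in the world has none). Each returns a list of dicts, best first, with "score" (0 to 1); they miss things now and then, are a little off and sometimes report something else, mostly with a low value. They report only what shows in the picture. A call takes as long as a camera call.
- robot.look_for(camera, query): "extent" ([left, top, right, bottom] as shares, 0 to 1, of the picture: columns of its width, rows of its height, round what is visible of it).
- robot.silhouettes(camera, query): "pixels" (400x640 bool, what is visible of it) and "extent" ([left, top, right, bottom] as shares, 0 to 1, of the picture: columns of its width, rows of its height, round what is visible of it).
- robot.place_of(camera, query): "xy" ([column, row] as shares, 0 to 1, of the picture: columns of its width, rows of its height: a listed point, or the origin of a listed thing).
The state is a dict: "t": time; "joints": joint angles; "joint_vel": joint speeds; "effort": joint torques, N m; "eef_pos": TCP position; "ee_rot": TCP orientation; "force": force on the tool from outside, world axes, zero at the start; "wrist_torque": the same for the moment, N m; "gripper_width": finger opening in mm.
Only numpy, scipy, OpenCV 4.12 (cv2) and the standard library are available. Lean on these libraries where they do the work, as an engineer would, in place of code of your own. Each camera call takes 0.05 s, during which the arm holds its last target.

## Working session

There is one attempt and no reset: what is moved stays moved. The work goes in short steps, Python scripts to look and compute and a shell command to move; the robot and the scene stay as the last step left them, time stands still between calls to the robot, and variables do not carry over. Pictures are saved under pics/ and viewed, and the job is handed in when it is done.

```bash
ls; mkdir -p pics; cat > h.py <<'E'
import numpy as np, cv2
from plant import robot
from scipy.spatial.transform import Rotation as R
def snap(cam,fn=None):
    s=robot.sense(); d=robot.get_image(cam)
    if fn: cv2.imwrite('pics/'+fn, d['image'][:,:,::-1])
    return s,d
def Rot(o):
    o=np.array(o,float)
    return o if o.shape==(3,3) else (R.from_euler('xyz',o).as_matrix() if o.size==3 else None)
def cam_pose(s,d):
    if 'hand_eye' in d:
        H=np.array(d['hand_eye']); Rt=Rot(s['ee_rot']); return Rt@H[:3,3]+np.array(s['eef_pos']), Rt@H[:3,:3]
    return np.array(d['eye'],float), Rot(d['orientation'])
def ray(s,d,xy):
    K=np.array(d['intrinsics']); e,Rc=cam_pose(s,d)
    D=d.get('distortion',None)
    p=cv2.undistortPoints(np.array([[[xy[0]*640,xy[1]*400]]],float),K,None if D is None else np.array(D,float))[0,0]
    v=Rc@np.array([p[0],-p[1],-1]); return e,v/np.linalg.norm(v)
def atz(s,d,xy,z):
    e,v=ray(s,d,xy); return e+v*(z-e[2])/v[2]
def tri(rs):
    A=np.zeros((3,3));b=np.zeros(3)
    for e,v in rs:
        P=np.eye(3)-np.outer(v,v);A+=P;b+=P@e
    x=np.linalg.solve(A,b); return x,[np.linalg.norm((np.eye(3)-np.outer(v,v))@(x-e)) for e,v in rs]
E
python3 - <<'E'
from h import *
np.set_printoptions(precision=4,suppress=True)
s0=robot.sense();print(s0)
for c in ['scene','top','wrist']:
    s,d=snap(c,c+'1.png'); print(c,{k:v for k,v in d.items() if k!='image'})
    for q,z in [('lug',82),('nut_grip',110),('bolt_hinge',30),('press',0),('rivet_tin',0),('wax_block',0)]:
        for r in robot.place_of(c,q)[:2]: print(q,round(r['score'],2),np.array(r['xy'])*[640,400],atz(s,d,r['xy'],z))
E
```

```text
pics
{'t': 0.0, 'joints': array([ 1.2401,  0.4695, -0.0486,  1.5337,  0.0241,  1.141 , -0.0823]), 'joint_vel': array([ 0.0017, -0.0005, -0.    , -0.0005, -0.0016,  0.0003,  0.0013]), 'effort': array([  0.0001, -50.7975,  -0.0805, -23.6154,  -0.0614,   0.0379,
         0.0001]), 'eef_pos': array([ 200.4437, -643.8951,  221.4672]), 'ee_rot': array([-1.5709,  0.002 , -1.2689]), 'force': array([-0.0984,  0.265 , -0.7459]), 'wrist_torque': array([-0.0206, -0.0383,  0.0108]), 'gripper_width': 87.06151042792762}
scene {'intrinsics': array([[365.4477,   0.    , 317.6069],
       [  0.    , 365.4477, 198.3071],
       [  0.    ,   0.    ,   1.    ]]), 'eye': array([180.8747, 162.6433, 651.6516]), 'orientation': array([ 0.8868, -0.0051, -2.628 ])}
lug 0.86 [302.016 258.4  ] [ 453.5228 -261.4133   82.    ]
nut_grip 0.5 [300.032 250.88 ] [ 453.8203 -255.479   110.    ]
bolt_hinge 0.49 [302.72 283.  ] [ 441.8244 -242.838    30.    ]
press 0.94 [300.992 283.6  ] [ 456.869  -259.1443    0.    ]
rivet_tin 0.62 [333.888 196.2  ] [ 535.1767 -566.3192    0.    ]
wax_block 0.55 [302.272 280.8  ] [ 458.3
[... 370 characters left out ...]
.0372   82.    ]
nut_grip 0.5 [222.912 213.72 ] [ 453.6423 -251.712   110.    ]
bolt_hinge 0.25 [392.192 231.6  ] [ 424.3604 -587.4203   30.    ]
press 0.67 [236.48 216.92] [ 450.5748 -262.1977    0.    ]
rivet_tin 0.63 [381.888 174.   ] [ 547.0411 -570.6641    0.    ]
wax_block 0.82 [391.808 232.52 ] [ 422.3013 -592.5218    0.    ]
wrist {'intrinsics': array([[309.0746,   0.    , 319.8968],
       [  0.    , 309.0746, 202.5729],
       [  0.    ,   0.    ,   1.    ]]), 'hand_eye': array([[   1.    ,   -0.0009,    0.0005,   -1.3438],
       [   0.0008,    0.2828,   -0.9592, -162.5837],
       [   0.0007,    0.9592,    0.2828,   78.2679],
       [   0.    ,    0.    ,    0.    ,    1.    ]])}
```

View pictures.

View pics/scene1.png

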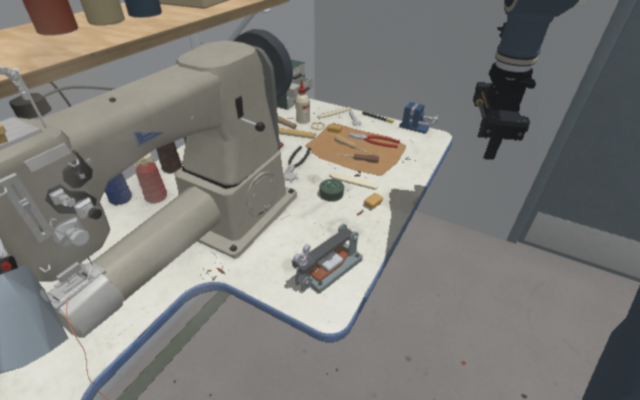

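View pics/top1.png

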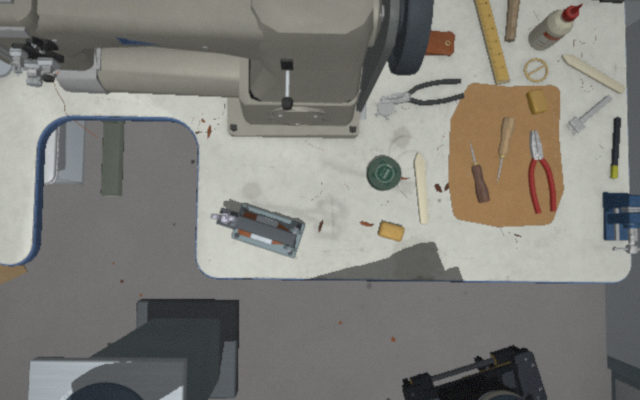

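View pics/wrist1.png

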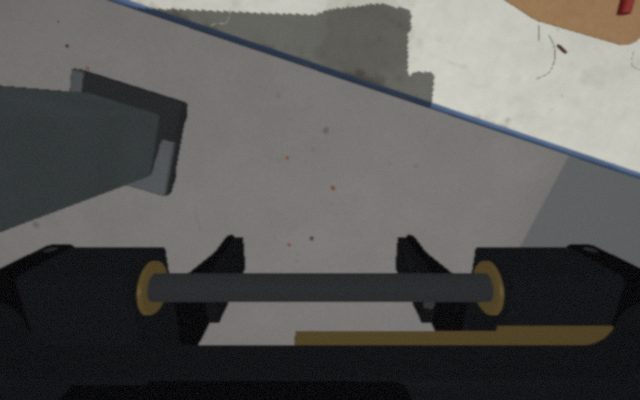

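```bash
python3 - <<'E'
import cv2
a=cv2.imread('pics/scene1.png')[210:300,270:380];b=cv2.imread('pics/top1.png')[180:280,190:320]
cv2.imwrite('pics/z1.png',cv2.resize(a,None,fx=6,fy=6,interpolation=3));cv2.imwrite('pics/z2.png',cv2.resize(b,None,fx=6,fy=6,interpolation=3))
E
```

```text
(no output)
```

View pics/z1.png

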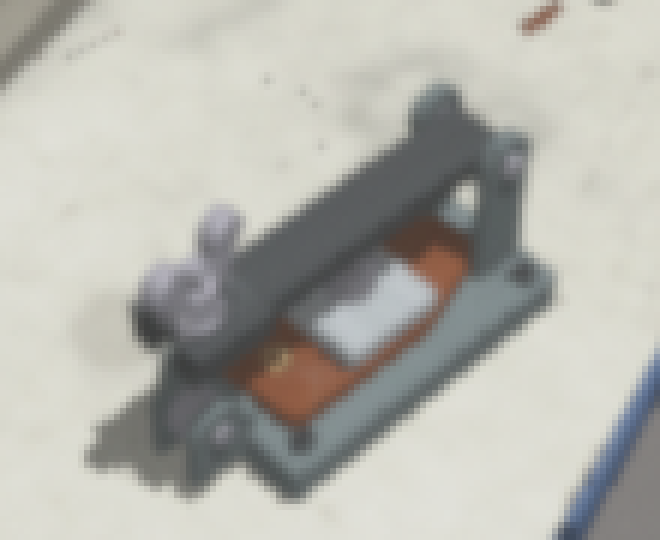

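View pics/z2.png

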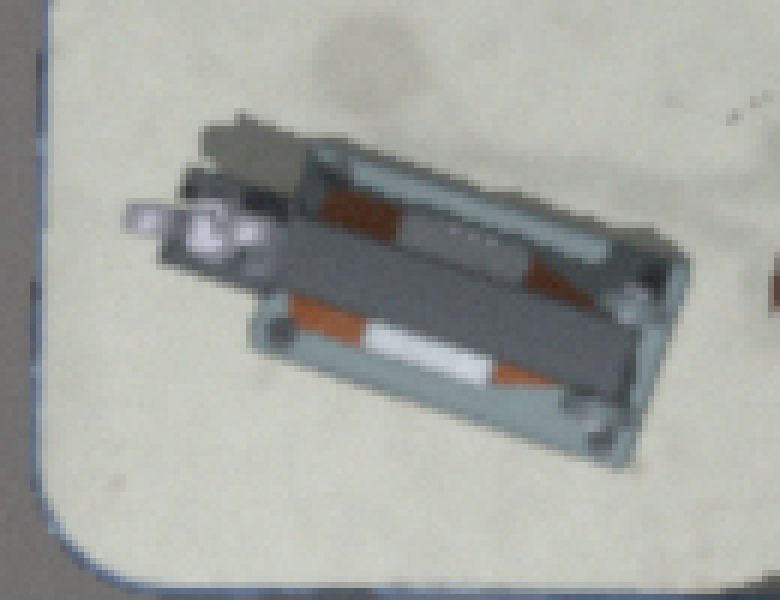

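```bash
python3 -m crank '[[0,0,0.13,3.2,4.8,0,8.7],[0,0,0.13,3.2,4.8,0,8.7],[0,0,0.13,3.2,4.8,0,8.7],[0,0,0.13,3.2,4.8,0,8.7]]'; python3 -m crank '[[0,0,0.13,3.2,4.8,0,8.7],[0,0,0.13,3.2,4.8,0,8.7],[0,0,0.13,3.2,4.8,0,8.7],[0,0,0.13,2,3,0,8.7],[0,0,0,0,0,0,8.7]]'
cat > look.py <<'E'
from h import *
import sys
np.set_printoptions(precision=3,suppress=True)
n=sys.argv[1]
s=robot.sense();print(s['t'],s['eef_pos'],s['ee_rot'],s['joints'],s['force'],s['gripper_width'])
rs={}
for c in ['top','scene','wrist']:
    s,d=snap(c,f'{c}_{n}.png')
    for q,z in [('lug',82),('nut_grip',110),('bolt_hinge',30),('press',0)]:
        for r in robot.place_of(c,q)[:1]:
            print(c,q,round(r['score'],2),np.round(np.array(r['xy'])*[640,400],1),atz(s,d,r['xy'],z)); rs.setdefault(q,[]).append(ray(s,d,r['xy']))
for q in rs:
    if len(rs[q])>1: print('tri',q,*tri(rs[q]))
E
python3 look.py a
```

```text
t: 1.55
eef_pos: [329.6, -450.9, 222.8]
ee_rot: [-1.571, -0.001, -0.745]
force: [0.2, -0.9, 0.9]
gripper_width: 86.9
t: 2.17
eef_pos: [446.6, -275.3, 223.0]
ee_rot: [-1.57, -0.001, -0.222]
force: [-0.4, -1.1, -0.4]
gripper_width: 86.7
2.175 [ 446.649 -275.3    223.011] [-1.57  -0.001 -0.222] [ 0.838  0.255 -0.434  1.869  0.122  1.043  0.132] [-0.406 -1.085 -0.392] 86.69136916603844
top lug 0.91 [222.  218.5] [ 445.128 -245.531   82.   ]
top press 0.89 [235.9 216.8] [ 450.811 -260.974    0.   ]
scene lug 0.62 [303.5 260.3] [ 448.229 -258.49    82.   ]
scene nut_grip 0.67 [298.7 253.1] [ 453.007 -249.074  110.   ]
scene bolt_hinge 0.52 [302.2 281.4] [ 444.913 -245.854   30.   ]
scene press 0.89 [302.6 284.6] [ 452.423 -258.578    0.   ]
wrist lug 0.84 [319.4 170.8] [ 448.887 -256.613   82.   ]
wrist nut_grip 0.98 [317.6 169.8] [ 448.781 -250.33   110.   ]
wrist bolt_hinge 0.56 [319.3 155.5] [ 450.458 -248.625   30.   ]
wrist press 0.71 [316.6 156.9] [ 445.786 -253.482    0.   ]
tri lug [ 445.957 -251.062   92.985] [np.float64(3.7784952438236084), np.float64(2.6127044394862913), np.float64(4.927848162842521)]
tri press [ 449.377 -257.202    1.322] [np.float64(4.166006667045687), np.float64(2.303553881115971), np.float64(5.247265977009725)]
tri nut_grip [ 450.334 -248.462  112.839] [np.float64(1.9438448881562913), np.float64(1.9438448881564583)]
tri bolt_hinge [ 449.291 -250.502   21.631] [np.float64(1.1725744204080097), np.float64(1.1725744204079382)]
```

View pics/wrist_a.png

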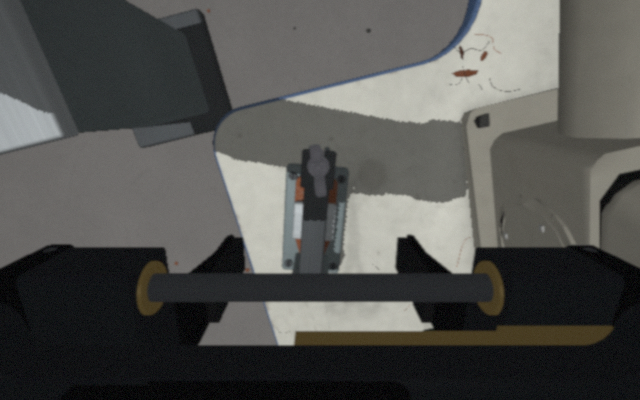

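```bash
python3 - <<'E'
import cv2
b=cv2.imread('pics/wrist_a.png')[140:240,270:370]
cv2.imwrite('pics/z3.png',cv2.resize(b,None,fx=6,fy=6,interpolation=3))
E
```

```text
(no output)
```

View pics/z3.png

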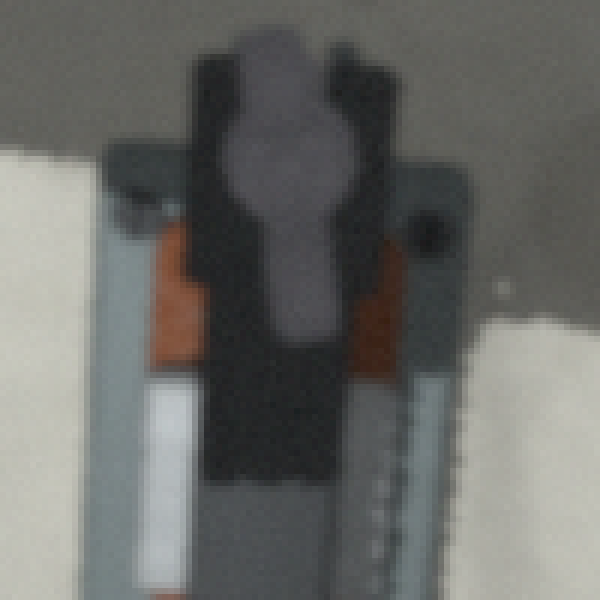

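```bash
python3 - <<'E'
from h import *
np.set_printoptions(precision=3,suppress=True)
s,d=snap('wrist')
f=lambda u,v,z:atz(s,d,((270+u/6)/640,(140+v/6)/400),z)
for z in(118,112): 
  a,b=f(270,40,z),f(308,335,z);print(a,b,(a+b)/2,np.linalg.norm(a-b),np.arctan2(*(b-a)[1::-1]))
a,b=f(275,300,82),f(258,590,82);print(a,b,np.arctan2(*(b-a)[1::-1]))
a,b=f(203,300,82),f(190,590,82);print(np.arctan2(*(b-a)[1::-1]))
a,b=f(350,300,82),f(326,590,82);print(np.arctan2(*(b-a)[1::-1]))
a,b=f(100,200,20),f(85,590,20);print(np.arctan2(*(b-a)[1::-1]))
a,b=f(470,200,20),f(438,590,20);print(np.arctan2(*(b-a)[1::-1]))
E
```

```text
[ 451.797 -228.445  118.   ] [ 447.27  -272.102  118.   ] [ 449.533 -250.274  118.   ] 43.89181102051456 -1.6741238945423338
[ 451.553 -229.046  112.   ] [ 446.924 -273.685  112.   ] [ 449.238 -251.365  112.   ] 44.877624611200105 -1.6741238945423327
[ 441.157 -274.395   82.   ] [ 426.123 -324.975   82.   ] -1.8597223372521774
-1.8572727024576912
-1.8717153922330494
-1.8672791402272262
-1.8541238243938036
```

```bash
python3 -m crank '[[0,0,0.12,0.3,2.5,-2,8.7],[0,0,0,0,0,-3,8.7],[0,0,0,0,0,-3,8.7],[0,0,0,0,0,0,6],[0,0,0,0,0,0,6]]'; python3 look.py b
python3 - <<'E'
import cv2
b=cv2.imread('pics/wrist_b.png')[100:350,180:460]
cv2.imwrite('pics/z4.png',cv2.resize(b,None,fx=2.4,fy=2.4,interpolation=3))
E
```

```text
t: 3.6
eef_pos: [448.5, -253.7, 143.6]
ee_rot: [-1.571, -0.002, -0.109]
force: [0.0, -1.1, 0.2]
gripper_width: 74.3
3.6 [ 448.482 -253.735  143.577] [-1.571 -0.002 -0.109] [ 0.8    0.335 -0.447  1.975  0.187  0.87   0.145] [ 0.008 -1.07   0.214] 74.32579392787831
top lug 0.73 [222.7 216.6] [ 448.877 -246.804   82.   ]
top nut_grip 0.39 [225.2 215.4] [ 450.543 -256.117  110.   ]
top press 0.64 [233.9 217.8] [ 448.63  -256.828    0.   ]
scene lug 0.9 [304.3 259.9] [ 447.361 -260.341   82.   ]
scene nut_grip 0.59 [298.9 250.3] [ 456.605 -255.622  110.   ]
scene bolt_hinge 0.59 [302.4 279.4] [ 447.281 -250.53    30.   ]
scene press 0.59 [305.  285.5] [ 446.588 -259.188    0.   ]
wrist lug 0.97 [321.9 217.1] [ 449.532 -251.82    82.   ]
wrist nut_grip 0.81 [319.9 232.3] [ 447.874 -252.87   110.   ]
wrist bolt_hinge 0.6 [322.1 195.9] [ 450.269 -249.203   30.   ]
wrist press 0.82 [318.5 187.9] [ 446.86  -248.526    0.   ]
tri lug [ 447.089 -250.102   91.491] [np.float64(2.296116189280926), np.float64(5.239612999815986), np.float64(3.0915812794119977)]
tri nut_grip [ 451.034 -253.705  112.825] [np.float64(2.8859234279767123), np.float64(3.899670332281512), np.float64(3.5620600676755703)]
tri press [ 447.078 -254.504    0.318] [np.float64(2.8128679786524238), np.float64(4.003175472810607), np.float64(5.891924663478697)]
tri bolt_hinge [ 449.266 -251.095   27.238] [np.float64(1.4493664511194173), np.float64(1.4493664511194235)]
```

View pics/z4.png

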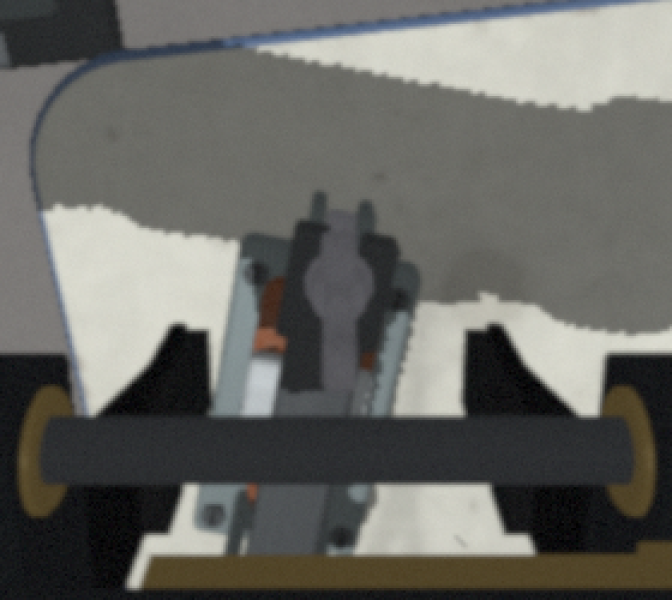

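```bash
python3 - <<'E'
from h import *
np.set_printoptions(precision=3,suppress=True)
s,d=snap('wrist')
f=lambda u,v,z:atz(s,d,((180+u/2.4)/640,(100+v/2.4)/400),z)
a,b=f(341,210,118),f(340.5,390,118);print(a,b,(a+b)/2,np.linalg.norm(a-b),np.arctan2(*(b-a)[1::-1]))
# bar edges
for p,q in[((285,390),(247,555)),((358,390),(325,555))]:
  a,b=f(*p,82),f(*q,82);print(a,b,np.arctan2(*(b-a)[1::-1]))
E
```

```text
[ 452.776 -219.975  118.   ] [ 447.171 -271.218  118.   ] [ 449.973 -245.597  118.   ] 51.54794606291154 -1.679740740582671
[ 427.028 -287.745   82.   ] [ 405.255 -350.88    82.   ] -1.9028845373505028
[ 451.152 -290.35    82.   ] [ 432.951 -353.861   82.   ] -1.849885639055464
```

```bash
python3 -m crank '[[0,0,0,0.1,0.35,-2.5,7],[0,0,0,0,0,-2.6,7],[0,0,0,0,0,0,0],[0,0,0,0,0,0,0],[0,0,0,0,0,0,0]]';python3 -m crank '[[0,0,0,0,0,0,0],[0,0,0,0,0,0,0]]'; python3 -c "
from plant import robot;s=robot.sense();print(s['t'],s['eef_pos'],s['ee_rot'],s['force'],s['wrist_torque'],s['gripper_width'])"
```

```text
t: 5.03
eef_pos: [449.5, -250.4, 92.7]
ee_rot: [-1.572, -0.002, -0.109]
force: [0.2, 0.7, -0.4]
gripper_width: 47.8
t: 5.28
eef_pos: [448.9, -250.1, 92.0]
ee_rot: [-1.571, -0.001, -0.109]
force: [-0.5, -0.0, -0.3]
gripper_width: 27.8
5.275 [ 448.85004358 -250.13737325   92.01027144] [-1.57115868e+00 -7.42709466e-04 -1.09078416e-01] [-0.51581579 -0.04490602 -0.31620069] [ 0.00942801 -0.06912371  0.01560294] 27.819566921354784
```

```bash
python3 -m crank '[[0,0,0,0,0,0,0],[0,0,0,0,0,0,0],[0,0,0,0,0,0,0],[0,0,0,0,0,0,0]]'; python3 -c "
from plant import robot;s=robot.sense();print(s['t'],s['eef_pos'],s['ee_rot'],s['force'],s['wrist_torque'],s['gripper_width'])"
```

```text
t: 5.78
eef_pos: [448.9, -250.1, 91.7]
ee_rot: [-1.571, -0.0, -0.109]
force: [-0.1, 0.5, 1.4]
gripper_width: 15.6
5.775 [ 448.8551829  -250.08261585   91.68835855] [-1.57088614e+00 -4.37744114e-04 -1.09040953e-01] [-0.12373285  0.53292452  1.42150903] [-0.0185951  -0.20621368 -0.04664763] 15.614454438427835
```

```bash
python3 -m crank '[[0,0,0,0,0,0,0],[0,0,0,0,0,0,0]]'; python3 look.py c | head -2
python3 - <<'E'
import cv2
b=cv2.imread('pics/wrist_c.png')[150:350,200:440]
cv2.imwrite('pics/z5.png',cv2.resize(b,None,fx=3,fy=3,interpolation=3))
E
```

```text
t: 6.02
eef_pos: [448.8, -250.1, 91.7]
ee_rot: [-1.571, -0.0, -0.109]
force: [0.5, -0.5, 0.6]
gripper_width: 16.0
6.025 [ 448.833 -250.08    91.654] [-1.571 -0.    -0.109] [ 0.769  0.406 -0.425  2.021  0.238  0.761  0.092] [ 0.523 -0.486  0.579] 16.03363065879733
top lug 0.66 [223.2 216.5] [ 449.047 -247.792   82.   ]
```

View pics/z5.png

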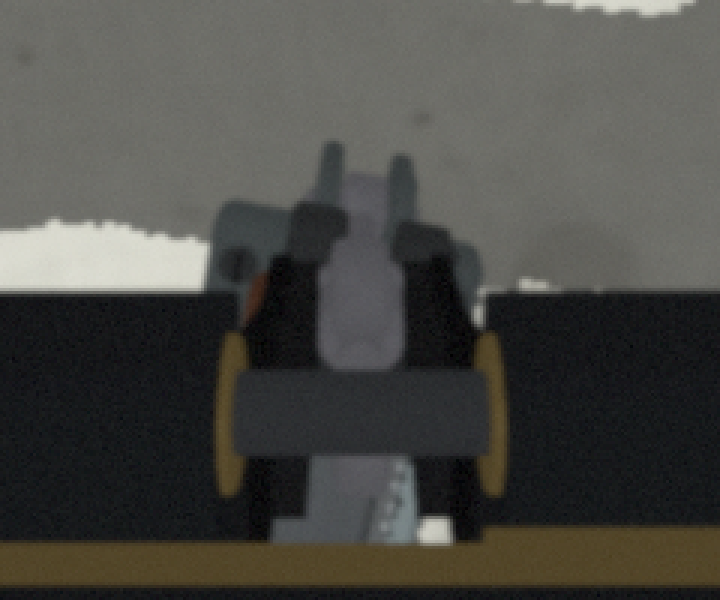

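```bash
python3 -m crank '[[0,0,0,0,0,0,2.8],[0,0,0,0,0,0,2.8],[0,0,0,0.05,0,1.2,2.8],[0,0,0,0,0,0,0],[0,0,0,0,0,0,0]]';python3 -m crank '[[0,0,0,0,0,0,0],[0,0,0,0,0,0,0],[0,0,0,0,0,0,0]]'; python3 look.py d|head -1
python3 - <<'E'
import cv2
b=cv2.imread('pics/wrist_d.png')[150:350,200:440]
cv2.imwrite('pics/z6.png',cv2.resize(b,None,fx=3,fy=3,interpolation=3))
E
```

```text
t: 7.4
eef_pos: [449.2, -250.1, 103.8]
ee_rot: [-1.571, -0.0, -0.109]
force: [-0.0, 0.1, -0.6]
gripper_width: 15.6
t: 7.78
eef_pos: [448.9, -249.9, 103.5]
ee_rot: [-1.571, 0.001, -0.109]
force: [-0.6, 0.3, 1.1]
gripper_width: 9.0
7.775 [ 448.917 -249.923  103.489] [-1.571  0.001 -0.109] [ 0.775  0.389 -0.431  2.011  0.226  0.787  0.103] [-0.616  0.344  1.145] 8.958576080219446
```

View pics/z6.png

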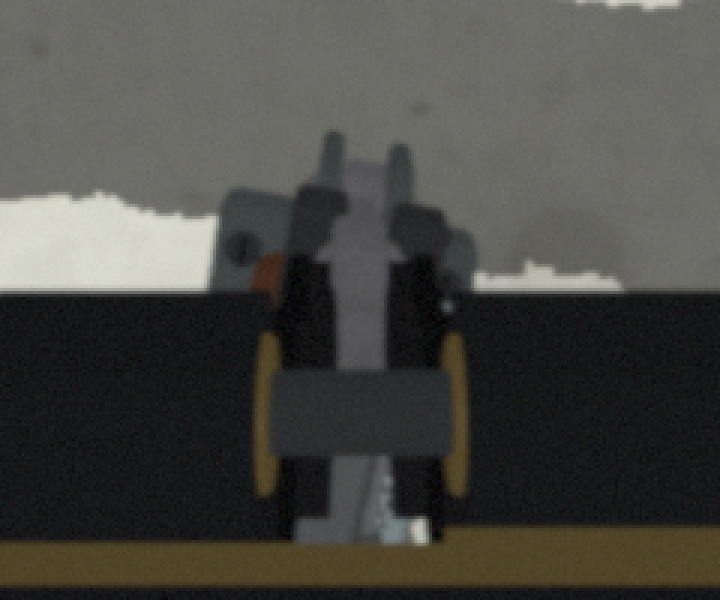

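```bash
python3 -m crank '[[0,0,0.1,0,0,0.025,0],[0,0,0.15,0,0,0.04,0],[0,0,0.15,0,0,0.04,0],[0,0,0.15,0,0,0.04,0],[0,0,0,0,0,0,0]]'; python3 look.py e|head -1
```

```text
t: 9.15
eef_pos: [448.2, -249.9, 104.7]
ee_rot: [-1.569, 0.001, 0.438]
force: [-3.8, 0.5, 0.6]
gripper_width: 8.8
9.15 [ 448.181 -249.891  104.696] [-1.569  0.001  0.438] [ 0.877  0.41  -0.56   2.005  0.297  0.808  0.585] [-3.751  0.462  0.634] 8.83587590491794
```

```bash
python3 -m crank '[[0,0,0.17,0,0,0.043,0],[0,0,0.17,0,0,0.043,0],[0,0,0.17,0,0,0.043,0],[0,0,0.17,0,0,0.043,0],[0,0,0.17,0,0,0.043,0]]'; python3 -m crank '[[0,0,0.17,0,0,0.043,0],[0,0,0.1,0,0,0.025,0],[0,0,0,0,0,0,0]]';python3 -c "
from plant import robot;s=robot.sense();print(s['t'],s['eef_pos'],s['ee_rot'],s['joints'],s['force'],s['wrist_torque'],s['gripper_width'])"
```

```text
t: 10.52
eef_pos: [447.3, -250.0, 106.8]
ee_rot: [-1.567, 0.001, 1.295]
force: [-7.7, 0.8, 3.8]
gripper_width: 8.8
t: 10.9
eef_pos: [447.2, -250.3, 107.5]
ee_rot: [-1.566, -0.0, 1.56]
force: [-7.8, 0.7, 4.7]
gripper_width: 9.1
10.9 [ 447.22484315 -250.25763124  107.48591632] [-1.56643122e+00 -2.65502521e-04  1.55998744e+00] [ 1.07723263  0.47759343 -0.82745012  1.99328763  0.45989446  0.87037726
  1.55849635] [-7.76559363  0.65248857  4.65947544] [ 0.21909963  1.68211607 -0.09489897] 9.071075243010476
```

```bash
python3 -m crank '[[0,0,0,0,0,0,4],[0,0,0,0,0,0,5],[0,0,0,0,0,0,6],[0,0,-0.1,0,0,1.5,8.7],[0,0,-0.18,0,0,1.5,8.7]]';python3 -c "
from plant import robot;s=robot.sense();print(s['t'],s['eef_pos'],s['ee_rot'],s['force'])"
python3 -m crank '[[0,0,-0.18,0,0,0,8.7],[0,0,-0.18,0,0,0,8.7],[0,0,-0.18,0,0,0,8.7],[0,0,-0.18,0,0,0,8.7],[0,0,-0.18,0,0,0,8.7]]'
python3 -m crank '[[0,0,-0.18,0,0,0,8.7],[0,0,-0.18,0,0,0,8.7],[0,0,-0.18,0,0,0,8.7],[0,0,-0.18,0,0,0,8.7],[0,0,-0.18,0,0,0,8.7]]'
python3 -m crank '[[0,0,-0.18,0,0,0,8.7],[0,0,-0.18,0,0,0,8.7],[0,0,-0.18,0,0,0,8.7],[0,0,-0.18,0,0,0,8.7],[0,0,0,0,0,0,8.7]]'; python3 look.py f
```

```text
t: 11.52
eef_pos: [449.9, -250.0, 138.2]
ee_rot: [-1.572, -0.001, 1.276]
force: [-0.0, -0.6, -0.9]
gripper_width: 50.9
11.525 [ 449.87250597 -249.95191076  138.23826031] [-1.57192689e+00 -9.66448542e-04  1.27579289e+00] [-0.03389611 -0.62168196 -0.87270791]
t: 12.15
eef_pos: [450.0, -250.0, 138.1]
ee_rot: [-1.572, -0.002, 0.376]
force: [0.7, 0.4, -0.9]
gripper_width: 86.1
t: 12.78
eef_pos: [450.0, -250.0, 138.1]
ee_rot: [-1.57, -0.002, -0.524]
force: [0.0, -0.2, -0.2]
gripper_width: 86.9
t: 13.4
eef_pos: [449.9, -249.9, 138.1]
ee_rot: [-1.57, -0.001, -1.236]
force: [-0.5, 0.1, 0.0]
gripper_width: 87.0
13.4 [ 449.907 -249.893  138.09 ] [-1.57  -0.001 -1.236] [ 0.625  0.318 -0.242  1.99   0.101  0.843 -0.909] [-0.483  0.068  0.029] 86.99632820963508
top lug 0.69 [222.  215.7] [ 450.566 -245.398   82.   ]
top nut_grip 0.52 [221.2 216.8] [ 447.794 -248.609  110.   ]
top bolt_hinge 0.54 [231.5 217.2] [ 449.144 -256.109   30.   ]
top press 0.63 [235.6 215.6] [ 453.344 -260.239    0.   ]
scene lug 0.79 [302.2 259.7] [ 451.389 -258.662   82.   ]
scene nut_grip 0.37 [299.4 250.9] [ 454.928 -2
[... 227 characters left out ...]
34.6] [ 448.548 -248.119  110.   ]
wrist bolt_hinge 0.85 [324.1 203.2] [ 448.042 -252.929   30.   ]
wrist press 0.82 [321.5 193.8] [ 448.194 -250.471    0.   ]
tri lug [ 449.28  -249.695   91.95 ] [np.float64(2.776573994124242), np.float64(3.070482552368731), np.float64(1.87461985331576)]
tri nut_grip [ 449.892 -248.669  116.797] [np.float64(2.497790933944552), np.float64(1.4708875331561957), np.float64(1.830763259123368)]
tri bolt_hinge [ 447.892 -253.831   21.761] [np.float64(1.780247102398715), np.float64(1.1915293514626417), np.float64(2.0497708934657104)]
tri press [ 452.131 -255.417    5.453] [np.float64(5.636085159440614), np.float64(1.5776662256561658), np.float64(6.020049536440205)]
```

```bash
python3 - <<'E'
import cv2
b=cv2.imread('pics/wrist_f.png')[100:350,180:460]
cv2.imwrite('pics/z7.png',cv2.resize(b,None,fx=2.4,fy=2.4,interpolation=3))
E
```

```text
(no output)
```

View pics/z7.png

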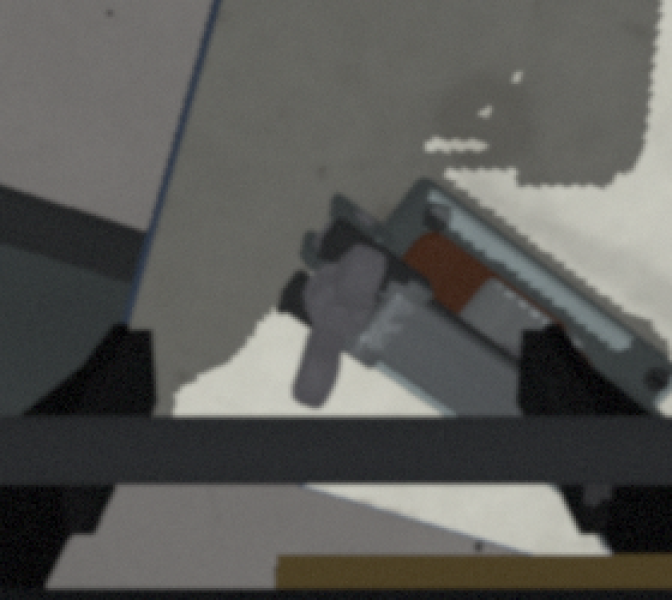

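```bash
python3 -m crank '[[0,0,-0.17,-0.1,0,0,6],[0,0,-0.17,0,0,0,6],[0,0,0,0,0,-1.5,6],[0,0,0,0,0,-1.55,5],[0,0,0,0,0,0,0]]';python3 -m crank '[[0,0,0,0,0,0,0],[0,0,0,0,0,0,0],[0,0,0,0,0,0,0],[0,0,0,0,0,0,0],[0,0,0,0,0,0,0]]'; python3 -c "
from plant import robot;s=robot.sense();print(s['t'],s['eef_pos'],s['ee_rot'],s['joints'],s['force'],s['wrist_torque'],s['gripper_width'])"
```

```text
t: 14.78
eef_pos: [446.8, -249.3, 105.3]
ee_rot: [-1.575, 0.002, -1.577]
force: [0.5, 0.5, -0.3]
gripper_width: 48.0
t: 15.4
eef_pos: [448.3, -250.3, 107.7]
ee_rot: [-1.57, -0.0, -1.579]
force: [0.0, -0.6, 0.8]
gripper_width: 8.7
15.4 [ 448.32520306 -250.25029055  107.65001362] [-1.57021615e+00 -4.97921443e-04 -1.57933310e+00] [ 0.5654707   0.35357681 -0.16953829  2.02191194  0.08420276  0.77181403
 -1.23346534] [ 0.02123652 -0.55916366  0.75333943] [-0.08154046  0.06811191 -0.12572323] 8.742473522700264
```

```bash
python3 -m crank '[[0,0,0.1,0,0,0.025,0],[0,0,0.17,0,0,0.043,0],[0,0,0.17,0,0,0.043,0],[0,0,0.17,0,0,0.043,0],[0,0,0.17,0,0,0.043,0]]'; python3 -m crank '[[0,0,0.17,0,0,0.043,0],[0,0,0.17,0,0,0.043,0],[0,0,0.05,0,0,0.012,0],[0,0,0,0,0,0,0]]';python3 look.py g
python3 - <<'E'
import cv2
b=cv2.imread('pics/wrist_g.png')[100:350,180:460]
cv2.imwrite('pics/z8.png',cv2.resize(b,None,fx=2.4,fy=2.4,interpolation=3))
b=cv2.imread('pics/scene_g.png')[210:300,270:380]
cv2.imwrite('pics/z9.png',cv2.resize(b,None,fx=6,fy=6,interpolation=3))
E
```

```text
t: 16.02
eef_pos: [448.4, -250.7, 109.7]
ee_rot: [-1.571, -0.001, -0.794]
force: [-0.2, -0.7, 0.4]
gripper_width: 9.2
t: 16.52
eef_pos: [448.7, -251.0, 110.7]
ee_rot: [-1.571, -0.002, -0.41]
force: [0.9, -1.9, 1.4]
gripper_width: 9.2
16.525 [ 448.669 -250.957  110.698] [-1.571 -0.002 -0.41 ] [ 0.778  0.378 -0.431  2.007  0.218  0.799 -0.189] [ 0.853 -1.862  1.407] 9.203190608933244
top lug 0.78 [222.7 213.5] [ 454.94  -246.655   82.   ]
top press 0.73 [235.4 217.4] [ 449.524 -259.92     0.   ]
scene lug 0.57 [301.9 261.3] [ 449.734 -254.686   82.   ]
scene nut_grip 0.58 [296.7 248.9] [ 462.437 -256.772  110.   ]
scene press 0.81 [301.7 285.7] [ 452.621 -255.139    0.   ]
wrist lug 0.93 [325.1 240.4] [ 450.207 -254.793   82.   ]
wrist nut_grip 0.68 [321.  256.2] [ 448.466 -251.659  110.   ]
wrist bolt_hinge 0.6 [322.8 210.3] [ 450.971 -250.313   30.   ]
wrist press 0.58 [321.1 204.2] [ 448.296 -253.198    0.   ]
tri lug [ 451.13  -250.281   88.184] [np.float64(4.4207396332236835), np.float64(4.0075973304703005), np.float64(1.874850998869209)]
tri press [ 450.247 -256.486   -2.198] [np.float64(3.167105305949201), np.float64(3.0943551746614646), np.float64(3.4381026325179467)]
tri nut_grip [ 452.373 -242.443  129.23 ] [np.float64(0.4837923456038558), np.float64(0.48379234560391626)]
```

View pics/z8.png

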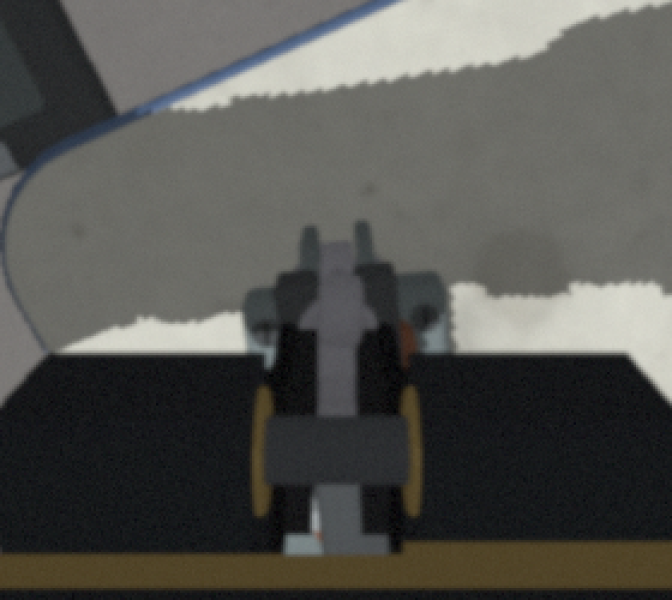

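View pics/z9.png

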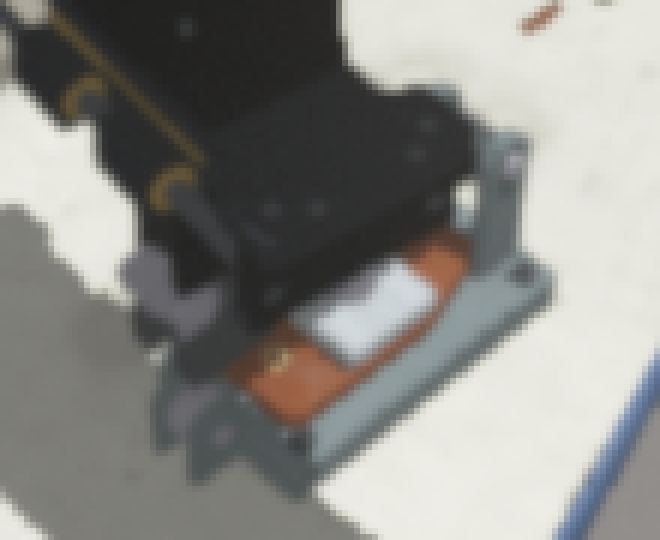

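```bash
python3 -m crank '[[-0.043,0.013,0,0.105,0.345,-0.01,0],[-0.043,0.013,0,0.105,0.345,-0.02,0],[-0.043,0.013,0,0.105,0.345,-0.04,0],[-0.043,0.013,0,0.105,0.345,-0.06,0]]'; python3 -c "
from plant import robot;s=robot.sense();print(s['t'],s['eef_pos'],s['ee_rot'],s['joints'],s['force'],s['wrist_torque'],s['gripper_width'])"
```

```text
t: 17.77
eef_pos: [452.9, -236.3, 109.0]
ee_rot: [-1.751, -0.022, -0.407]
force: [4.0, -3.4, -1.0]
gripper_width: 8.4
17.775 [ 452.90308535 -236.30239676  109.0389107 ] [-1.75072718 -0.02198825 -0.40652706] [ 0.5779113   0.36232979 -0.35539206  2.03905796  0.42472873  0.81558495
 -0.46695735] [ 3.96892158 -3.39599068 -1.0321677 ] [-0.74448555 -0.92116434  0.08893809] 8.402402084725358
```

```bash
python3 -m crank '[[-0.086,0.026,0,0.205,0.68,-0.16,0],[-0.086,0.026,0,0.2,0.66,-0.23,0],[-0.086,0.026,0,0.195,0.64,-0.29,0],[-0.05,0.015,0,0.11,0.36,-0.19,0],[0,0,0,0,0,0,0]]'; python3 look.py i
python3 - <<'E'
import cv2
b=cv2.imread('pics/wrist_i.png')[100:350,180:460]
cv2.imwrite('pics/z10.png',cv2.resize(b,None,fx=2.4,fy=2.4,interpolation=3))
b=cv2.imread('pics/scene_i.png')[210:300,250:380]
cv2.imwrite('pics/z11.png',cv2.resize(b,None,fx=6,fy=6,interpolation=3))
E
```

```text
t: 18.4
eef_pos: [460.2, -212.4, 99.4]
ee_rot: [-2.071, -0.055, -0.39]
force: [5.9, -5.4, -2.7]
gripper_width: 8.9
18.4 [ 460.172 -212.448   99.36 ] [-2.071 -0.055 -0.39 ] [ 0.26   0.427 -0.261  2.063  0.741  0.967 -0.916] [ 5.915 -5.365 -2.653] 8.871915554584708
top lug 0.57 [221.9 216.6] [ 448.853 -245.192   82.   ]
top nut_grip 0.66 [201.1 205.9] [ 467.726 -210.348  110.   ]
top bolt_hinge 0.69 [229.3 217.6] [ 448.256 -251.668   30.   ]
top press 0.96 [232.6 217.5] [ 449.266 -253.971    0.   ]
scene lug 0.58 [303.5 260. ] [ 448.672 -259.223   82.   ]
scene press 0.78 [300.8 286.8] [ 452.762 -251.629    0.   ]
wrist lug 0.64 [329.1 266.1] [ 451.085 -253.936   82.   ]
wrist bolt_hinge 0.88 [320.2 210.9] [ 448.919 -250.065   30.   ]
wrist press 0.6 [318.5 189.9] [ 447.508 -253.882    0.   ]
tri lug [ 448.916 -250.065   87.105] [np.float64(3.960138177194068), np.float64(5.627523649601328), np.float64(4.2084142440439685)]
tri bolt_hinge [ 448.351 -251.471   28.571] [np.float64(0.06699610866072524), np.float64(0.06699610866076577)]
tri press [ 449.829 -252.33     1.606] [np.float64(1.947611639018615), np.float64(2.8415795913475232), np.float64(1.7603019610379533)]
```

View pics/z10.png

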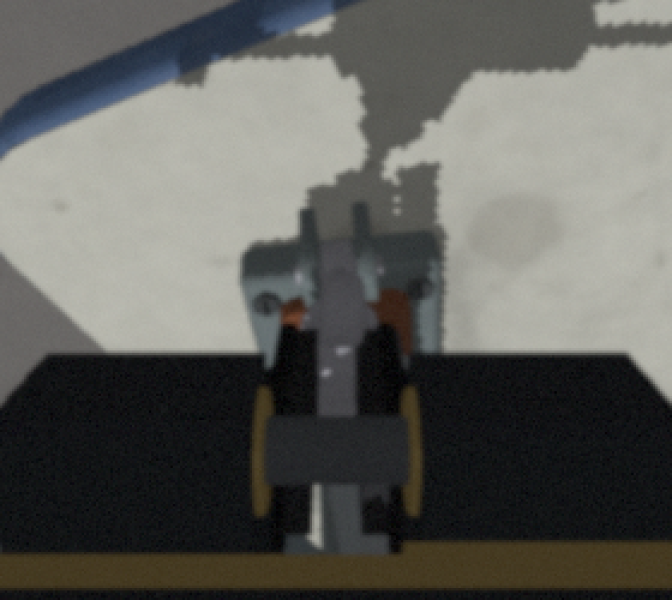

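View pics/z11.png

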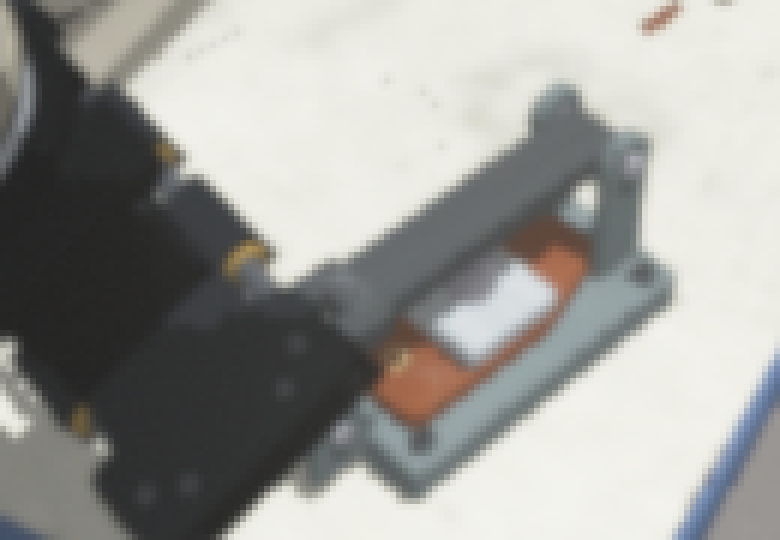

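```bash
python3 -m crank '[[0,0,0,0,0,0,4],[0,0,0,0,0,0,5],[0,0,0,0,0,0,6],[0,0,0,0,0,0.5,7],[0,0,0,0.2,0.6,2.5,7]]'; python3 -m crank '[[0,0,0,0,0,4,7],[0.08,-0.025,0,0,0,5,7],[0.16,-0.05,0,0,0,3,7],[0.16,-0.05,0,0,0,0,7],[0,0,0,0,0,0,7]]'; python3 look.py j
python3 - <<'E'
import cv2
b=cv2.imread('pics/scene_j.png')[210:300,250:380]
cv2.imwrite('pics/z12.png',cv2.resize(b,None,fx=6,fy=6,interpolation=3))
E
```

```text
t: 19.77
eef_pos: [459.9, -206.9, 129.8]
ee_rot: [-2.071, -0.052, -0.396]
force: [-0.1, 0.3, 0.1]
gripper_width: 51.4
t: 20.4
eef_pos: [460.0, -210.3, 251.4]
ee_rot: [-1.654, -0.015, -0.417]
force: [-0.3, -0.2, -0.6]
gripper_width: 70.0
20.4 [ 459.986 -210.342  251.391] [-1.654 -0.015 -0.417] [ 0.561  0.177 -0.305  1.888  0.155  1.089 -0.229] [-0.3   -0.175 -0.599] 70.04331643622594
top lug 0.78 [223.5 218. ] [ 446.18  -248.358   82.   ]
top nut_grip 0.61 [185.  202.1] [ 474.508 -179.994  110.   ]
top bolt_hinge 0.84 [229.  216.9] [ 449.643 -250.979   30.   ]
top press 0.73 [237.5 216.7] [ 451.116 -264.352    0.   ]
scene lug 0.94 [301.6 262.3] [ 448.75  -252.072   82.   ]
scene nut_grip 0.55 [267.9 297.5] [ 445.106 -133.472  110.   ]
scene bolt_hinge 0.64 [302.1 279.3] [ 447.978 -250.375   30.   ]
scene press 0.83 [304.9 285.5] [ 446.831 -259.05    -0.   ]
wrist lug 0.9 [325.9 216.6] [ 449.721 -255.072   82.   ]
wrist nut_grip 0.7 [315.4 136.9] [ 476.708 -163.597  110.   ]
wrist bolt_hinge 0.59 [324.1 198.7] [ 450.001 -252.38    30.   ]
wrist press 0.79 [322.3 192.4] [ 447.674 -253.335    0.   ]
tri lug [ 447.93  -250.681   85.966] [np.float64(2.465125408165384), np.float64(1.3794805483783052), np.float64(3.5457312678983244)]
tri nut_grip [ 474.885 -167.879   51.89 ] [np.float64(3.5230284221824086), np.float64(2.455515780552438), np.float64(4.536205460412217)]
tri bolt_hinge [ 449.415 -251.66    28.795] [np.float64(0.8925095502668596), np.float64(0.8729636875047773), np.float64(1.180189596712376)]
tri press [ 449.081 -260.829   -7.585] [np.float64(3.325031175203814), np.float64(2.6391374060215194), np.float64(5.371488902859098)]
```

View pics/wrist_j.png

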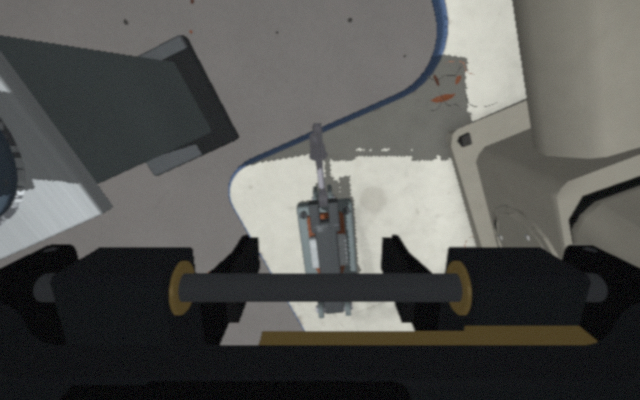

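View pics/z12.png

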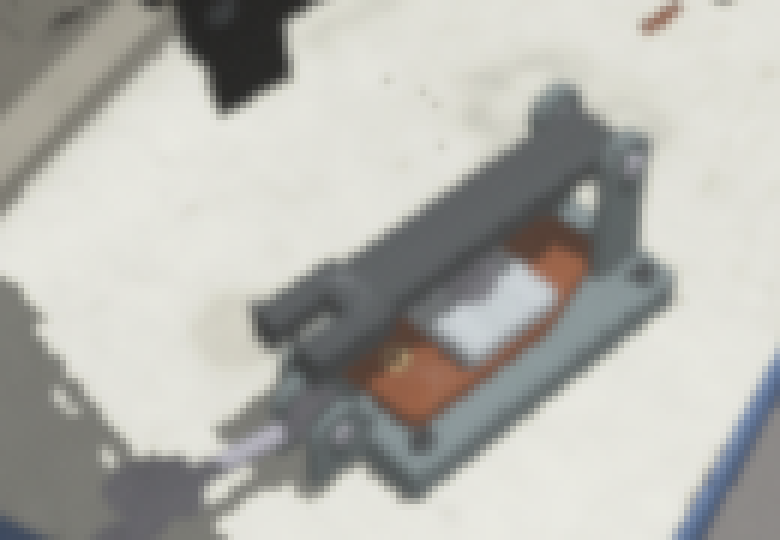

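```bash
python3 -m crank '[[0,0,0,0,0,0,7],[0,0,0,0,0,0,7],[0,0,0,0,0,0,7],[0,0,0,0,0,0,7],[0,0,0,0,0,0,7]]'; python3 look.py k | grep -E 'nut|hinge|^2'
python3 - <<'E'
from h import *
a=cv2.imread('pics/top_1.png') if 0 else cv2.imread('pics/top1.png'); b=cv2.imread('pics/top_k.png'); j=cv2.imread('pics/top_j.png')
print('nut region j-k',cv2.absdiff(j,b)[190:240,170:240].mean(),'bystanders 1-k',cv2.absdiff(a,b)[150:245,360:410].mean())
E
```

```text
t: 21.78
eef_pos: [461.5, -206.8, 250.3]
ee_rot: [-1.652, -0.013, -0.41]
force: [0.2, 0.6, -0.4]
gripper_width: 69.6
21.775 [ 461.468 -206.812  250.307] [-1.652 -0.013 -0.41 ] [ 0.557  0.178 -0.308  1.888  0.154  1.088 -0.228] [ 0.16   0.621 -0.373] 69.61844930466074
top nut_grip 0.57 [190.  203.9] [ 471.181 -189.461  110.   ]
top bolt_hinge 0.75 [229.8 214. ] [ 455.669 -252.543   30.   ]
scene nut_grip 0.51 [265.8 297.1] [ 448.822 -132.32   110.   ]
scene bolt_hinge 0.64 [301.2 287. ] [ 439.289 -232.519   30.   ]
wrist nut_grip 0.55 [314.2 132.9] [ 477.085 -160.59   110.   ]
wrist bolt_hinge 0.93 [322.7 196.5] [ 449.318 -249.821   30.   ]
tri nut_grip [ 476.042 -170.11    44.666] [np.float64(4.030217830860977), np.float64(5.456552052439993), np.float64(3.2519921388829034)]
tri bolt_hinge [ 450.864 -251.228    8.434] [np.float64(5.7674234217364715), np.float64(4.504036338298988), np.float64(6.887600687063289)]
nut region j-k 7.849142857142857 bystanders 1-k 11.930105263157895
```

```bash
python3 - <<'E'
import cv2,numpy as np
f=lambda n:cv2.resize(cv2.imread(f'pics/{n}.png')[140:260,160:420],None,fx=3,fy=2.4,interpolation=3)
cv2.imwrite('pics/z13.png',np.vstack([f('top1'),f('top_k')]))
f=lambda n:cv2.resize(cv2.imread(f'pics/{n}.png')[240:310,240:320],None,fx=5,fy=5,interpolation=3)
cv2.imwrite('pics/z14.png',np.hstack([f('scene_j'),f('scene_k')]))
E
```

```text
(no output)
```

View pics/z13.png

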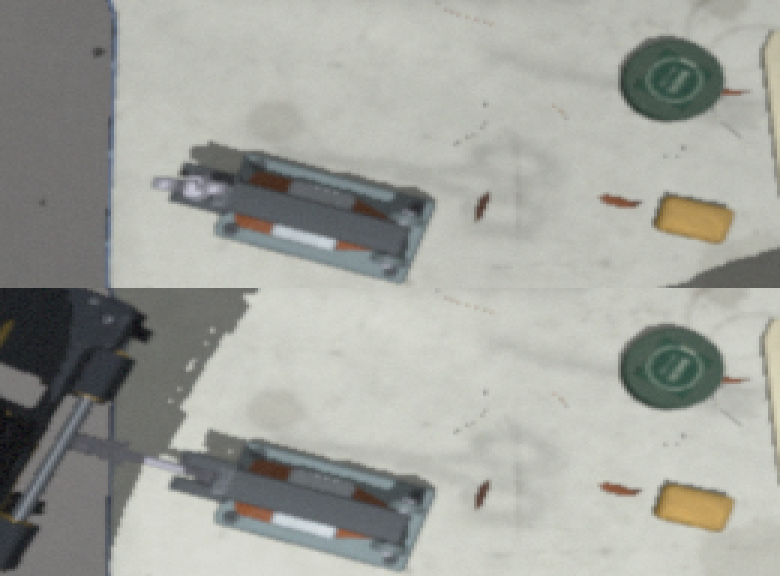

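View pics/z14.png

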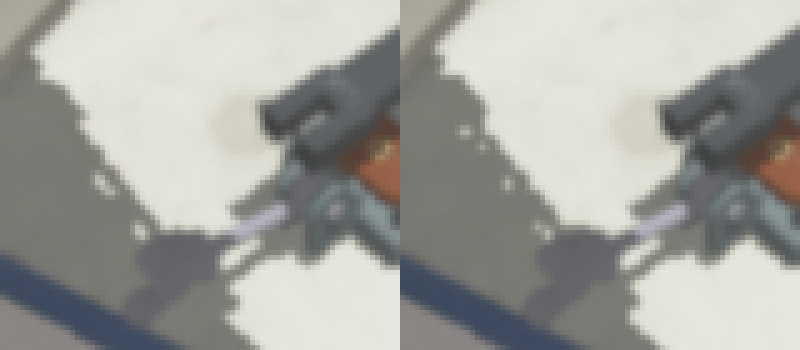

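The tin and the wax block look unmoved between the first and latest top pictures. The bolt hangs level and still, the same in both scene pictures, and the gripper is clear. Handing in.

```bash
python3 -c "
from plant import robot;print(robot.close_job())"
```

```text
the job is handed in; nothing more can be done
None
```

The job is handed in: the wing nut is loosened and the swing bolt is out of the slot, hanging down. The hand-in reported no verdict.

- **What I did:** I turned the nut about 2.84 rad counter-clockwise in two grips. From a start of about 0.19 rad, measured in the picture, that puts it near 3.0. I then carried the bolt out to about 0.5 rad, where it met at most about 8.5 N, released it there and drew the gripper up. The bolt dropped by its own weight.
- **Last checks that agreed:** The first fix after release put the bolt at about 1.3 rad. Two scene pictures more than a second apart show it in the same place. The tin and the wax block look unmoved in the top view. The tool read under 1 N and its tip stood at about 250 mm. About 22 s of the 64 s had passed.
- **What went wrong or disagreed:**
  - The first grip, with the fingertips at 92 mm, closed on the nut's 16 mm hub instead of the wings. I regripped 12 mm higher before turning.
  - In the last look the fix on the hinge was poor. It came out at 8 mm height instead of 30, with the camera rays 5 to 7 mm apart. I relied on the pictures and the earlier fix for the bolt's final angle.
  - A plain picture difference over the tin and wax block was high (about 12 grey levels). I put that down to the arm and its shadows having moved, because the pictures themselves match.

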